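# Sort out the mould cores and seat them all home

### The job

Put the two mould plates in order for the next run: round cores belong in the mould whose seats are outlined with circles, square cores in the one outlined with squares. Two cores of each kind have been put in the other mould, so swap them over (any seat of the right mould will do), and turn every core that stands proud until its foot drops fully home in a keyed seat; leave the jar and wrench as they are.

Things in the scene. Friction and masses are not known exactly. Their poses are not given: they have to be found in the camera images.
- ring_mould: the ring mould: fixed aluminium plate 250 (x) x 180 (y) x 30 mm. Six keyed seats, centred at x = -70, 0, 70 and y = -35, 35 mm: oblong pockets 47 mm (x) by 31 mm (y), 10 mm deep, each in a thin black circle: round cores belong here. Lies left or right, turned up to 18 degrees; bare bench in the gap between the moulds. Origin: centre of underside; z up.
- key_mould: the key mould: fixed aluminium plate 250 (x) x 180 (y) x 30 mm. Six keyed seats, centred at x = -70, 0, 70 and y = -35, 35 mm: oblong pockets 47 mm (x) by 31 mm (y), 10 mm deep, each in a thin black square outline: square cores belong here. Lies left or right, turned up to 18 degrees; bare bench in the gap between the moulds. Origin: centre of underside; z up.
- round1_mid (a point): centre of a round core: brass, 0.28 kg, 40 mm tall: oblong foot 44 (x) x 28 (y) x 14 mm, flat below, and on it a round head 30 mm across, 26 mm high, to grip. Point 20 mm above the underside; x along the foot, z up. Fits either way round. Fully home the point is 10 mm above the plate's top; standing proud, 20 mm. Always present.
- round2_mid (a point): centre of a round core: brass, 0.28 kg, 40 mm tall: oblong foot 44 (x) x 28 (y) x 14 mm, flat below, and on it a round head 30 mm across, 26 mm high, to grip. Point 20 mm above the underside; x along the foot, z up. Fits either way round. Fully home the point is 10 mm above the plate's top; standing proud, 20 mm. Always present.
- round3_mid (a point): centre of a round core: brass, 0.28 kg, 40 mm tall: oblong foot 44 (x) x 28 (y) x 14 mm, flat below, and on it a round head 30 mm across, 26 mm high, to grip. Point 20 mm above the underside; x along the foot, z up. Fits either way round. Fully home the point is 10 mm above the plate's top; standing proud, 20 mm. May be absent.
- round4_mid (a point): centre of a round core: brass, 0.28 kg, 40 mm tall: oblong foot 44 (x) x 28 (y) x 14 mm, flat below, and on it a round head 30 mm across, 26 mm high, to grip. Point 20 mm above the underside; x along the foot, z up. Fits either way round. Fully home the point is 10 mm above the plate's top; standing proud, 20 mm. May be absent.
- round5_mid (a point): centre of a round core: brass, 0.28 kg, 40 mm tall: oblong foot 44 (x) x 28 (y) x 14 mm, flat below, and on it a round head 30 mm across, 26 mm high, to grip. Point 20 mm above the underside; x along the foot, z up. Fits either way round. Fully home the point is 10 mm above the plate's top; standing proud, 20 mm. May be absent.
- round6_mid (a point): centre of a round core: brass, 0.28 kg, 40 mm tall: oblong foot 44 (x) x 28 (y) x 14 mm, flat below, and on it a round head 30 mm across, 26 mm high, to grip. Point 20 mm above the underside; x along the foot, z up. Fits either way round. Fully home the point is 10 mm above the plate's top; standing proud, 20 mm. May be absent.
- square1_mid (a point): centre of a square core: brass, 0.28 kg, 40 mm tall: oblong foot 44 (x) x 28 (y) x 14 mm, flat below, and on it a square head 28 x 28 mm, parallel to the foot, 26 mm high, to grip. Point 20 mm above the underside; x along the foot, z up. Fits either way round. Fully home the point is 10 mm above the plate's top; standing proud, 20 mm. Always present.
- square2_mid (a point): centre of a square core: brass, 0.28 kg, 40 mm tall: oblong foot 44 (x) x 28 (y) x 14 mm, flat below, and on it a square head 28 x 28 mm, parallel to the foot, 26 mm high, to grip. Point 20 mm above the underside; x along the foot, z up. Fits either way round. Fully home the point is 10 mm above the plate's top; standing proud, 20 mm. Always present.
- square3_mid (a point): centre of a square core: brass, 0.28 kg, 40 mm tall: oblong foot 44 (x) x 28 (y) x 14 mm, flat below, and on it a square head 28 x 28 mm, parallel to the foot, 26 mm high, to grip. Point 20 mm above the underside; x along the foot, z up. Fits either way round. Fully home the point is 10 mm above the plate's top; standing proud, 20 mm. May be absent.
- square4_mid (a point): centre of a square core: brass, 0.28 kg, 40 mm tall: oblong foot 44 (x) x 28 (y) x 14 mm, flat below, and on it a square head 28 x 28 mm, parallel to the foot, 26 mm high, to grip. Point 20 mm above the underside; x along the foot, z up. Fits either way round. Fully home the point is 10 mm above the plate's top; standing proud, 20 mm. May be absent.
- square5_mid (a point): centre of a square core: brass, 0.28 kg, 40 mm tall: oblong foot 44 (x) x 28 (y) x 14 mm, flat below, and on it a square head 28 x 28 mm, parallel to the foot, 26 mm high, to grip. Point 20 mm above the underside; x along the foot, z up. Fits either way round. Fully home the point is 10 mm above the plate's top; standing proud, 20 mm. May be absent.
- square6_mid (a point): centre of a square core: brass, 0.28 kg, 40 mm tall: oblong foot 44 (x) x 28 (y) x 14 mm, flat below, and on it a square head 28 x 28 mm, parallel to the foot, 26 mm high, to grip. Point 20 mm above the underside; x along the foot, z up. Fits either way round. Fully home the point is 10 mm above the plate's top; standing proud, 20 mm. May be absent.
- jar_mid (a point): bystander: centre of a white jar with a black cap, 60 mm across, 70 mm tall, standing loose on the bench at the far end of the gap between the moulds
- wrench_mid (a point): bystander: middle of a loose steel wrench 160 mm long lying on the bench to the right of the moulds
There are look-alikes about, which are no part of the job. Leave any purple look-alike of the part that bears square2_mid alone.

How it is judged (in metres and radians):
At the end, for the whole second after the job is handed in: Every core present is in a seat of its own mould: sunk in the seat, foot within 0.15 rad of the seat's direction (either way round), at most 2 mm above fully home, upright within 0.08 rad; jar and wrench within 30 mm of where they were (x of round1_mid in the frame of ring_mould between -0.08 and 0.08 m and y of round1_mid in the frame of ring_mould between -0.045 and 0.045 m and z of round1_mid in the frame of ring_mould between 0.036 and 0.042 m and angle between each of round1_mid, round2_mid, round3_mid, round4_mid, round5_mid, round6_mid, square1_mid, square2_mid, square3_mid, square4_mid, square5_mid, square6_mid's own z axis and vertical below 0.08 rad and angle between the x axis of each of round1_mid, round2_mid, round3_mid, round4_mid, round5_mid, round6_mid and the x axis of ring_mould, either way round below 0.15 rad and x of round2_mid in the frame of ring_mould between -0.08 and 0.08 m and y of round2_mid in the frame of ring_mould between -0.045 and 0.045 m and z of round2_mid in the frame of ring_mould between 0.036 and 0.042 m and x of round3_mid in the frame of ring_mould between -0.08 and 0.08 m and y of round3_mid in the frame of ring_mould between -0.045 and 0.045 m and z of round3_mid in the frame of ring_mould between 0.036 and 0.042 m and x of round4_mid in the frame of ring_mould between -0.08 and 0.08 m and y of round4_mid in the frame of ring_mould between -0.045 and 0.045 m and z of round4_mid in the frame of ring_mould between 0.036 and 0.042 m and x of round5_mid in the frame of ring_mould between -0.08 and 0.08 m and y of round5_mid in the frame of ring_mould between -0.045 and 0.045 m and z of round5_mid in the frame of ring_mould between 0.036 and 0.042 m and x of round6_mid in the frame of ring_mould between -0.08 and 0.08 m and y of round6_mid in the frame of ring_mould between -0.045 and 0.045 m and z of round6_mid in the frame of ring_mould between 0.036 and 0.042 m and x of square1_mid in the frame of key_mould between -0.08 and 0.08 m and y of square1_mid in the frame of key_mould between -0.045 and 0.045 m and z of square1_mid in the frame of key_mould between 0.036 and 0.042 m and angle between the x axis of each of square1_mid, square2_mid, square3_mid, square4_mid, square5_mid, square6_mid and the x axis of key_mould, either way round below 0.15 rad and x of square2_mid in the frame of key_mould between -0.08 and 0.08 m and y of square2_mid in the frame of key_mould between -0.045 and 0.045 m and z of square2_mid in the frame of key_mould between 0.036 and 0.042 m and x of square3_mid in the frame of key_mould between -0.08 and 0.08 m and y of square3_mid in the frame of key_mould between -0.045 and 0.045 m and z of square3_mid in the frame of key_mould between 0.036 and 0.042 m and x of square4_mid in the frame of key_mould between -0.08 and 0.08 m and y of square4_mid in the frame of key_mould between -0.045 and 0.045 m and z of square4_mid in the frame of key_mould between 0.036 and 0.042 m and x of square5_mid in the frame of key_mould between -0.08 and 0.08 m and y of square5_mid in the frame of key_mould between -0.045 and 0.045 m and z of square5_mid in the frame of key_mould between 0.036 and 0.042 m and x of square6_mid in the frame of key_mould between -0.08 and 0.08 m and y of square6_mid in the frame of key_mould between -0.045 and 0.045 m and z of square6_mid in the frame of key_mould between 0.036 and 0.042 m and distance of each of jar_mid, wrench_mid from where it was at the start of the episode below 0.03 m); the robot touches nothing.
It fails at once if the jar is knocked about (moved over 50 mm) (distance of jar_mid from where it was at the start of the episode above 0.05 m).
It fails at once if the wrench is knocked about (moved over 50 mm) (distance of wrench_mid from where it was at the start of the episode above 0.05 m).
Of round3, round4, round5, round6, square3, square4, square5, square6 only 6 to 8 are there at a start; the rules pass over those that are not, and their reading is None.
At some moment in a run one of round3, round4, square3, square4 may be knocked a few centimetres aside while the robot is not near it.
It also fails if it takes over 210 s, if anything falls off the work surface, if the arm or the gripper's body presses on something with over 40 N, if the wrist force passes 120 N, or if a joint passes its speed limit or range.

### The arm

A 6-joint arm with a two-finger parallel gripper is mounted at the origin on the work surface. World frame = base frame: x ahead of the robot, y to its left, z up, the work surface at z = 0. Lengths are in m, angles in degrees, forces in N, time in s.
With the tool pointing down it reaches from about 0.3 to 0.75 m from the base axis. Payload 8.5 kg.
Tool frame: the origin (TCP) lies at the very end of the fingers, on their centre line; the grasp point (between the pads) lies 19 mm behind it (env.pinch_z is the distance from the TCP to the grasp point, in m); z points along the fingers, y is the line along which they close (so a half turn about z gives the same grasp; the last joint's range is limited). The gripper opens to 85 mm and grips with 20 to 120 N. Pads are 22 mm wide; open, the fingers measure 114 mm over their backs; the gripper's body (76 mm by 85 mm) begins 54 mm behind the grasp point. The pads swing forward as they close: fully open they stand 13 mm farther back than shut.
Start: joints at [-84.93, 21.807, 74.336, -0, 83.858, -12.336], TCP at [0.165, -0.525, 0.231] pointing down, gripper open.
Joint ranges: [-178.18, 178.18], [-50.72, 133.34], [12.68, 142.11], [-81.47, 261.47], [9.98, 163.14], [-165.26, 165.26]. Speed limits (degrees/s): [136.94, 136.94, 180, 180, 180, 180].

### API

Orientations are given as a 3x3 rotation matrix whose columns are the frame's x, y, z axes.
In Python, from rig import env, viewer gives the robot as it stands.
- The arm moves only by the tool drive_tool, never from a script. Its argument "series" is a list of rows, each a list of 3 entries, a list of its own where there are three numbers: the shift along the tool's x, y, z in m, then the turn about the tool's z in degrees, then the finger opening in m, from 0 to 0.0854. A call has 1 to 20 rows; each row is the pose to reach, as a shift and turn from the pose commanded when the call began, along the tool's axes at that moment; what a row does not reach only later rows make up. A row lasts 1/10 s, in which the tool goes at most 50 mm and 8.59 degrees, less where a joint would pass 70% of its speed; a pose out of reach is approached as far as the arm can. A call with a gripper value outside its range is refused whole. The fingers move at their own pace and stop on an object; "newtons" is the grip in N (left out, the last holds). Time passes only in rows, so rows that repeat a pose let the fingers close. It gives the time, the measured TCP pose, the force, the opening and the grip force at its end, in the units of the state.
- env.observe(): the state, without advancing time (a new reading comes with each control period).
- viewer.get_image(name): name is "scene" or "top" or "wrist"; returns a dict with "img" (384x512x3 uint8, red, green, blue), "depth" (384x512 float32, m along the optical axis (not along the pixel's ray), 0 where there is no reading), "camera_matrix" (3x3 intrinsics, pixels), "rvec" (rotation vector, rad) and "tvec" (3), from world to camera coordinates, as OpenCV has them. Camera axes: x right, y down, z forward; pixel columns grow to the right and rows downward; lengths in m; the calibration is good to about 2 mm. The wrist camera is an equidistant fisheye: a pixel r from the principal point sees the ray r / f radians off the axis. A picture is of the moment at which its call begins.
- env.close_job(): hands the job in; it is judged then, once.
The state is a dict: "time_s": time; "q": joint angles; "qvel": joint speeds; "joint_efforts": joint torques, N m; "position": TCP position; "tool_rot": TCP orientation; "ft_force": force on the tool from outside, world axes, zero at the start; "wrist_torque": the same for the moment, N m; "grip_width": finger opening in m; "gripper_force": force on a finger pad.
Only numpy, scipy, OpenCV 4.12 (cv2) and the standard library are available. Lean on these libraries where they do the work, as an engineer would, in place of code of your own. Each camera call takes 0.05 s, during which the arm holds its last target. There are 200 camera calls.

## Working session

There is one attempt and no reset: what is moved stays moved. The work goes in short steps, Python scripts to look and compute and a tool call to move; the robot and the scene stay as the last step left them, time stands still between calls to the robot, and variables do not carry over. Pictures are saved under pics/ and viewed, at most 14 in all, crops included, and the job is handed in when it is done.

Besides the shell and the picture viewer there is one more tool, called after "Emit:" as a command line: name --argument value ..., lists and objects as JSON in quotes. drive_tool: Moves the arm, as the interface text tells. Its arguments: {"type":"object","properties":{"series":{"type":"array"},"newtons":{"type":"number"}},"required":["series"]}

```bash
ls; mkdir -p pics
cat > h.py <<'E'
import numpy as np, cv2
from rig import env, viewer
def shot(n):
    d=viewer.get_image(n); R=cv2.Rodrigues(np.array(d["rvec"]))[0]; t=np.array(d["tvec"]).ravel()
    d["R"]=R; d["t"]=t; d["C"]=-R.T@t; d["K"]=np.array(d["camera_matrix"]); return d
def ray(d,u,v):
    K=d["K"]; return np.array([(u-K[0,2])/K[0,0],(v-K[1,2])/K[1,1],1.])
def onplane(d,u,v,z):
    r=d["R"].T@ray(d,u,v); return d["C"]+r*(z-d["C"][2])/r[2]
def cloud(d):
    h,w=d["depth"].shape; u,v=np.meshgrid(np.arange(w),np.arange(h)); K=d["K"]
    P=np.stack([(u-K[0,2])/K[0,0],(v-K[1,2])/K[1,1],np.ones_like(u)],-1)*d["depth"][...,None]
    return (P-d["t"])@d["R"]
E
python3 - <<'E'
from h import *
for n in("top","scene"):
    d=shot(n); cv2.imwrite(f"pics/{n}0.png",cv2.resize(d["img"][...,::-1],(800,600),interpolation=cv2.INTER_CUBIC)); print(n,d["C"],d["K"].tolist(),d["R"].round(2).tolist())
    np.savez(f"{n}0.npz",**{k:d[k] for k in("img","depth","R","t","C","K")})
o=env.observe();print(o["position"],np.array(o["tool_rot"]).round(3).tolist(),o["grip_width"],env.pinch_z,o["time_s"])
E
```

```text
pics
top [ 0.39985162 -0.07092989  1.11219202] [[453.20532734460255, 0.0, 257.86485897752476], [0.0, 453.20532734460255, 194.50301966278397], [0.0, 0.0, 1.0]] [[-0.05, -1.0, -0.01], [-0.98, 0.05, -0.21], [0.21, -0.0, -0.98]]
scene [ 1.10202183 -0.34025195  0.62568718] [[366.1555026104121, 0.0, 256.5857930306554], [0.0, 366.1555026104121, 190.7840870517599], [0.0, 0.0, 1.0]] [[0.49, 0.87, -0.0], [0.62, -0.35, -0.7], [-0.61, 0.34, -0.71]]
[ 0.16450776 -0.52454571  0.23077471] [[0.954, 0.299, -0.0], [0.299, -0.954, 0.001], [0.0, -0.001, -1.0]] 0.08532927953316509 0.0187 0.1
```

View pics/top0.png

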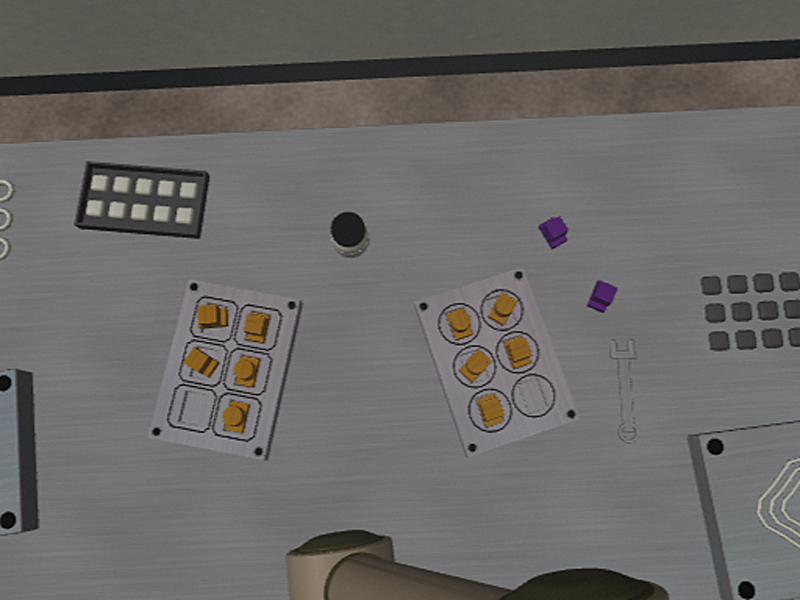

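View pics/scene0.png

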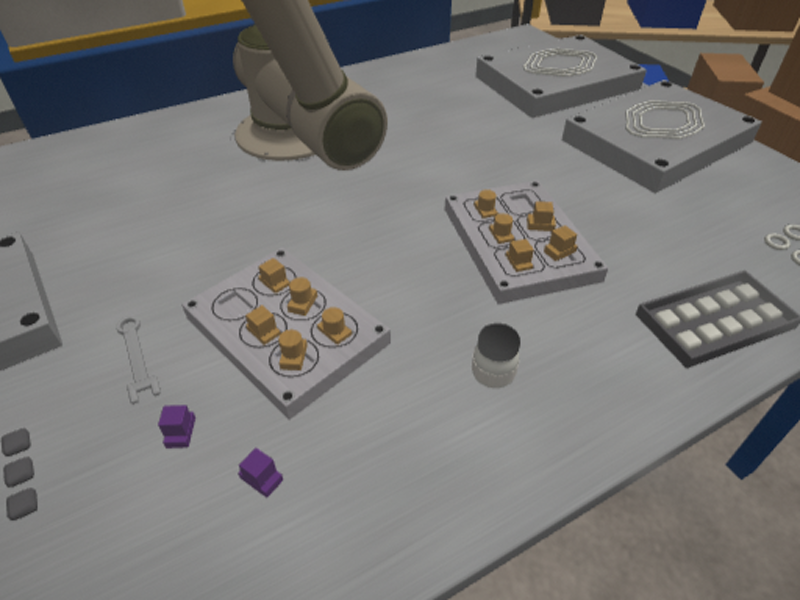

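Top image (800x600 px): the left plate has square outlines (key mould) and the right plate has circles (ring mould).
- **Key mould:** squares at (213,317) proud, (257,325) and (200,362) proud. Rounds at (246,370) and (237,416). Empty seat at (190,408).
- **Ring mould:** rounds at (458,322), (502,310) proud and (474,366) proud. Squares at (518,350) and (489,410). Empty seat at (533,395).
- **Not to touch:** purple look-alikes at (553,232) and (602,295), the jar at (348,232) and the wrench at (625,390).

Now measuring.

Run:
```python
from h import *
d=dict(np.load("top0.npz")); P=cloud(d); im=d["img"]
hsv=cv2.cvtColor(im,cv2.COLOR_RGB2HSV)
# plate holes
s=512/800
for nm,c in(("key",[(193,286),(292,305),(258,451),(156,432)]),("ring",[(518,275),(423,306),(472,448),(571,413)])):
    pts=[]
    for u,v in c:
        u,v=int(u*s),int(v*s); g=im[v-6:v+7,u-6:u+7].astype(float).mean(2); w=np.clip(90-g,0,None)
        yy,xx=np.mgrid[v-6:v+7,u-6:u+7]; pts.append(onplane(d,(w*xx).sum()/w.sum(),(w*yy).sum()/w.sum(),.03))
    pts=np.array(pts); print(nm,pts.round(4).tolist(),"ctr",pts.mean(0).round(4),[round(float(np.linalg.norm(pts[i]-pts[i-1])),4) for i in range(4)])
    e=(pts[0]+pts[1]-pts[2]-pts[3]); print("xdir deg",np.degrees(np.arctan2(e[1],e[0])))
m=((hsv[...,0]<25)&(hsv[...,0]>8)&(hsv[...,1]>150)&(hsv[...,2]>60)).astype(np.uint8)
n,L,st,ce=cv2.connectedComponentsWithStats(m)
for i in range(1,n):
    if st[i,4]>60:
        z=P[L==i]; zt=np.percentile(z[:,2],90); top=z[z[:,2]>zt-.005]
        print((ce[i]/s).round(),st[i,4],"z90",zt.round(4),"head",np.median(top,0).round(4),top.mean(0).round(4))
w=shot("wrist"); print(w["C"],w["R"].round(3).tolist(),w["K"].tolist())
```

```text
key [[0.6735, 0.2518, 0.03], [0.6347, 0.0948, 0.03], [0.4138, 0.1483, 0.03], [0.4518, 0.3053, 0.03]] ctr [0.5435 0.2001 0.03  ] [0.228, 0.1617, 0.2273, 0.1615]
xdir deg -13.596573714723855
ring [[0.6671, -0.2594, 0.03], [0.6244, -0.1072, 0.03], [0.4051, -0.1687, 0.03], [0.4475, -0.3209, 0.03]] ctr [ 0.536  -0.2141  0.03  ] [0.2281, 0.1581, 0.2278, 0.158]
xdir deg 15.643406442411951
[502. 308.] 181 z90 0.0712 head [ 0.6125 -0.2282  0.0693] [ 0.6108 -0.2267  0.0791]
[207. 314.] 137 z90 0.0711 head [0.6198 0.2182 0.0693] [0.6203 0.2189 0.0692]
[459. 323.] 201 z90 0.0612 head [ 0.5936 -0.1604  0.0593] [ 0.5937 -0.1604  0.0594]
[255. 326.] 204 z90 0.0612 head [0.6036 0.1505 0.0594] [0.6039 0.1504 0.0595]
[518. 351.] 229 z90 0.0614 head [ 0.5452 -0.2461  0.0598] [ 0.5428 -0.2435  0.0762]
[196. 359.] 139 z90 0.0715 head [0.5514 0.235  0.0694] [0.5516 0.235  0.0695]
[474. 365.] 197 z90 0.0713 head [ 0.5262 -0.1799  0.0696] [ 0.5261 -0.1796  0.0697]
[246. 370.] 223 z90 0.061 head [0.5355 0.1665 0.0593] [0.5345 0.1651 0.0684]
[490. 409.] 224 z90 0.0615 head [ 0.4596 -0.1977  0.0598] [ 0.4589 -0.1968  0.0675]
[235. 416.] 227 z90 0.0611 head [0.4671 0.1838 0.0595] [0.4668 0.1814 0.0682]
[ 0.23033558 -0.50435052  0.37380484] [[0.299, -0.954, -0.001], [-0.919, -0.288, 0.268], [-0.256, -0.079, -0.964]] [[297.3186396354542, 0.0, 252.64232755762237], [0.0, 297.3186396354542, 188.04845034406947], [0.0, 0.0, 1.0]]
```

Emit:
drive_tool --series '[[[0.447,-0.185,0.02],1.8,0.055],[[0.447,-0.185,0.02],1.8,0.055],[[0.447,-0.185,0.02],1.8,0.055],[[0.447,-0.185,0.02],1.8,0.055],[[0.447,-0.185,0.02],1.8,0.055],[[0.447,-0.185,0.02],1.8,0.055],[[0.447,-0.185,0.02],1.8,0.055],[[0.447,-0.185,0.02],1.8,0.055],[[0.447,-0.185,0.02],1.8,0.055],[[0.447,-0.185,0.02],1.8,0.055],[[0.447,-0.185,0.02],1.8,0.055],[[0.447,-0.185,0.02],1.8,0.055],[[0.447,-0.185,0.02],1.8,0.055],[[0.447,-0.185,0.02],1.8,0.055]]' --newtons 40

```text
time_s: 1.55
position: [0.535, -0.2154, 0.2115]
tool_rot: [[0.964, 0.267, -0.0], [0.267, -0.964, -0.0], [-0.0, 0.0, -1.0]]
ft_force: [-0.4, 0.4, 0.5]
grip_width: 0.0553
gripper_force: 0.0
```

```bash
cat >> h.py <<'E'
PL={"key":(np.array([.5435,.2001]),-13.6),"ring":(np.array([.536,-.2141]),15.64)}
def wcloud(d):
    h,w=d["depth"].shape; u,v=np.meshgrid(np.arange(w),np.arange(h)); K=d["K"]
    a=(u-K[0,2])/K[0,0]; b=(v-K[1,2])/K[1,1]; th=np.hypot(a,b)+1e-9; k=np.tan(th)/th
    P=np.stack([a*k,b*k,np.ones_like(a)],-1)*d["depth"][...,None]
    return (P-d["t"])@d["R"]
def brass(im):
    q=cv2.cvtColor(im,cv2.COLOR_RGB2HSV); return ((q[...,0]<25)&(q[...,0]>8)&(q[...,1]>150)&(q[...,2]>50)).astype(np.uint8)
def uv(d,p):
    c=d["R"]@np.array(p)+d["t"]; th=np.arctan2(np.hypot(c[0],c[1]),c[2]); r=np.hypot(c[0],c[1])
    return d["K"][:2,2]+d["K"][0,0]*th*c[:2]/r
def seat(pl,i,j):
    c,a=PL[pl]; a=np.radians(a); x=70*(i-1)/1000; y=(35 if j else -35)/1000
    return c+np.array([np.cos(a)*x-np.sin(a)*y,np.sin(a)*x+np.cos(a)*y])
def look(pl,name=None,d=None):
    d=d or shot("wrist"); P=wcloud(d); m=brass(d["img"])
    for i in range(3):
        for j in range(2):
            s=seat(pl,i,j); k=(m>0)&(np.hypot(P[...,0]-s[0],P[...,1]-s[1])<.034)&(P[...,2]>.03)&(P[...,2]<.09)
            k=cv2.morphologyEx(k.astype(np.uint8),cv2.MORPH_OPEN,np.ones((3,3)))>0
            if k.sum()<60: print(pl,(i,j),"empty",s.round(4)); continue
            Q=P[k]; zt=np.percentile(Q[:,2],85); H=Q[Q[:,2]>zt-.004]; F=Q[(abs(Q[:,2]-zt+.026)<.004)]
            hr=cv2.minAreaRect((H[:,:2]*1000).astype(np.float32)); fr=cv2.minAreaRect((F[:,:2]*1000).astype(np.float32)) if len(F)>10 else None
            ar=cv2.minAreaRect((Q[:,:2]*1000).astype(np.float32))
            f=lambda r:[[round(float(x),1) for x in r[0]],[round(float(x),1) for x in r[1]],round(float(r[2]),1)] if r else None
            print(pl,(i,j),"seat",(s*1000).round(1),"zt",round(zt*1000,1),"H",f(hr),"F",len(F),f(fr),"all",f(ar))
    if name: cv2.imwrite(f"pics/{name}.png",cv2.resize(d["img"][...,::-1],(800,600),interpolation=cv2.INTER_CUBIC))
    return d
def go(x,y,z,yaw=None):
    o=env.observe(); R=np.array(o["tool_rot"]); p=np.array(o["position"]); y0=np.degrees(np.arctan2(R[1,0],R[0,0]))
    t=0 if yaw is None else -((yaw-y0+180)%360-180)
    print("shift",(R.T@(np.array([x,y,z])-p)).round(4),"turn",round(t,1))
E
python3 - <<'E'
from h import *
d=look("ring","w1")
for c in((1,1),):
  for a in range(2):
    pass
# refine plate: dark holes at (+-.114,+-.079..)
P=wcloud(d); print("plate z",np.median(P[(P[...,2]>.02)&(P[...,2]<.04)][:,2]))
E
```

```text
ring (0, 0) empty [ 0.478  -0.2667]
ring (0, 1) empty [ 0.4592 -0.1993]
ring (1, 0) empty [ 0.5454 -0.2478]
ring (1, 1) empty [ 0.5266 -0.1804]
ring (2, 0) empty [ 0.6128 -0.2289]
ring (2, 1) empty [ 0.594  -0.1615]
plate z 0.030416940595274042
```

View pics/w1.png

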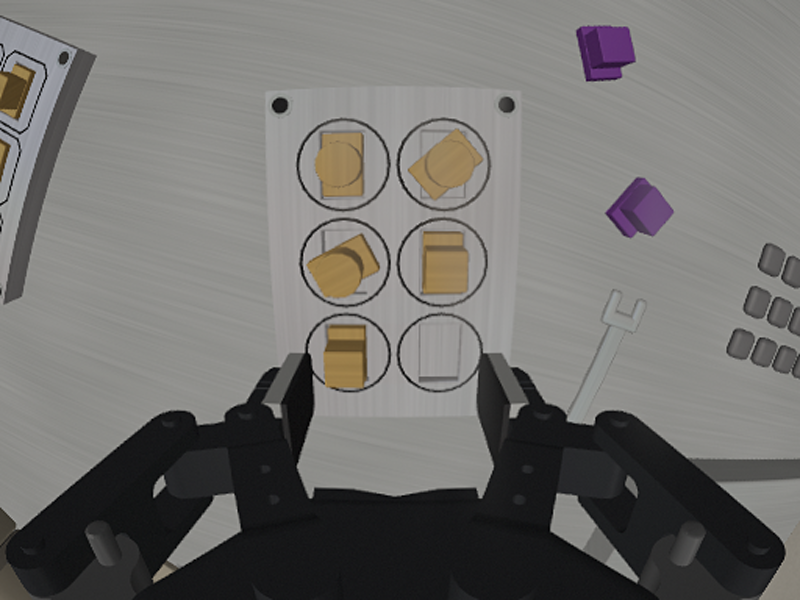

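Wrist view, ring mould: rounds at (340,163) home, (447,162) proud and (345,265) proud. Squares at (445,262) and (346,355) are home, and the empty seat is at (440,352). I'll loosen the colour mask, since brass is paler in this camera.

```bash
sed -i 's/q\[...,1\]>150/q[...,1]>75/' h.py
python3 - <<'E'
from h import *
d=look("ring")
P=wcloud(d); g=d["img"].mean(2)
# pocket floor of the empty seat
s=seat("ring",0,0); k=(np.hypot(P[...,0]-s[0],P[...,1]-s[1])<.035)&(P[...,2]<.0245)&(P[...,2]>.01)
Q=P[k]; print("pocket",k.sum(),cv2.minAreaRect((Q[:,:2]*1000).astype(np.float32)))
for u,v in((280,105),(506,105)):
    u,v=int(u*.64),int(v*.64); w=np.clip(90-g[v-9:v+10,u-9:u+10],0,None)[...,None]; print("hole",((P[v-9:v+10,u-9:u+10]*w).sum((0,1))/w.sum()).round(4))
print("top est",[(PL["ring"][0]).tolist()], d["C"])
E
```

```text
ring (0, 0) empty [ 0.478  -0.2667]
ring (0, 1) seat [ 459.2 -199.3] zt 60.7 H [[460.7, -198.9], [27.8, 27.3], 16.2] F 217 [[461.2, -198.5], [43.3, 27.2], 13.9] all [[456.5, -199.3], [54.0, 30.1], 9.3]
ring (1, 0) seat [ 545.4 -247.8] zt 61.0 H [[545.7, -247.2], [28.4, 27.1], 16.6] F 226 [[546.6, -247.1], [42.7, 26.7], 16.1] all [[546.6, -246.8], [42.6, 27.4], 16.5]
ring (1, 1) seat [ 526.6 -180.4] zt 70.9 H [[527.5, -180.2], [28.5, 28.3], 10.9] F 342 [[527.7, -180.1], [27.4, 43.1], 42.8] all [[527.4, -180.3], [28.8, 43.1], 43.0]
ring (2, 0) seat [ 612.8 -228.9] zt 70.9 H [[613.5, -228.4], [28.1, 27.8], 17.3] F 379 [[613.6, -228.7], [27.3, 43.5], 56.4] all [[613.6, -228.6], [28.7, 43.5], 56.3]
ring (2, 1) seat [ 594.  -161.5] zt 60.8 H [[594.6, -161.7], [28.0, 28.0], 14.3] F 384 [[594.7, -161.2], [43.3, 27.4], 14.8] all [[594.1, -159.6], [43.2, 33.6], 15.7]
pocket 903 ((477.0357360839844, -267.5892333984375), (45.85402297973633, 31.35098648071289), 15.481475830078125)
hole [ 0.6252 -0.1071  0.0312]
hole [ 0.6678 -0.2602  0.0312]
top est [[0.536, -0.2141]] [ 0.60153577 -0.19715453  0.35449945]
```

Run:
```python
from h import *
go(.5273,-.1802,.046,-15)
```

```text
shift [ 0.0018 -0.036   0.1655] turn 30.5
```

Emit:
drive_tool --series '[[[0.002,-0.036,0.03],8,0.055],[[0.002,-0.036,0.06],16,0.055],[[0.002,-0.036,0.09],24,0.055],[[0.002,-0.036,0.11],30.5,0.055],[[0.002,-0.036,0.12],30.5,0.055],[[0.002,-0.036,0.135],30.5,0.055],[[0.002,-0.036,0.15],30.5,0.055],[[0.002,-0.036,0.16],30.5,0.055],[[0.002,-0.036,0.165],30.5,0.055],[[0.002,-0.036,0.165],30.5,0.055],[[0.002,-0.036,0.165],30.5,0.02],[[0.002,-0.036,0.165],30.5,0.02],[[0.002,-0.036,0.165],30.5,0.02],[[0.002,-0.036,0.165],30.5,0.02],[[0.002,-0.036,0.165],30.5,0.02],[[0.002,-0.036,0.165],30.5,0.02]]' --newtons 40

```text
time_s: 3.25
position: [0.5284, -0.1796, 0.0472]
tool_rot: [[0.966, -0.257, 0.001], [-0.257, -0.966, -0.001], [0.002, 0.001, -1.0]]
ft_force: [-0.9, -0.5, 5.6]
grip_width: 0.0287
gripper_force: 39.6
```

Run:
```python
from h import *
look("ring","w2"); o=env.observe(); print(np.degrees(np.arctan2(o["tool_rot"][1][0],o["tool_rot"][0][0])),o["position"])
```

```text
ring (0, 0) empty [ 0.478  -0.2667]
ring (0, 1) seat [ 459.2 -199.3] zt 38.3 H [[474.6, -185.9], [10.1, 9.3], 13.4] F 0 None all [[474.5, -185.7], [10.2, 9.9], 15.3]
ring (1, 0) seat [ 545.4 -247.8] zt 60.7 H [[546.3, -247.2], [28.6, 28.0], 16.0] F 989 [[543.5, -253.5], [52.7, 38.9], 16.7] all [[543.5, -253.1], [53.2, 38.8], 18.3]
ring (1, 1) seat [ 526.6 -180.4] zt 70.7 H [[528.3, -179.1], [28.7, 29.6], 76.4] F 1028 [[533.8, -184.3], [28.0, 28.6], 43.1] all [[530.7, -181.6], [29.5, 36.7], 43.9]
ring (2, 0) seat [ 612.8 -228.9] zt 70.9 H [[613.2, -228.5], [29.0, 29.4], 54.0] F 1270 [[613.4, -228.6], [27.6, 44.1], 56.8] all [[615.0, -233.0], [34.3, 52.2], 54.5]
ring (2, 1) seat [ 594.  -161.5] zt 60.8 H [[594.7, -161.8], [29.0, 29.1], 51.4] F 1395 [[594.9, -161.7], [44.0, 28.8], 15.5] all [[593.4, -156.5], [44.0, 40.1], 15.8]
-14.882894406060894 [ 0.5283441  -0.1795963   0.04722948]
```

Emit:
drive_tool --series '[[[-0.001,0.001,-0.003],0,0.02],[[-0.001,0.001,-0.003],-8,0.02],[[-0.001,0.001,-0.003],-16,0.02],[[-0.001,0.001,-0.003],-24,0.02],[[-0.001,0.001,-0.003],-32,0.02],[[-0.001,0.001,-0.003],-40,0.02],[[-0.001,0.001,-0.003],-48,0.02],[[-0.001,0.001,-0.003],-56,0.02],[[-0.001,0.001,-0.003],-63,0.02],[[-0.001,0.001,-0.003],-63,0.02],[[-0.001,0.001,0.0],-63,0.02],[[-0.001,0.001,0.003],-63,0.02],[[-0.001,0.001,0.006],-63,0.02],[[-0.001,0.001,0.008],-63,0.02],[[-0.001,0.001,0.0095],-63,0.02],[[-0.001,0.001,0.0095],-63,0.02]]'

```text
time_s: 4.9
position: [0.5266, -0.1801, 0.0373]
tool_rot: [[0.668, 0.744, -0.0], [0.744, -0.668, -0.0], [-0.0, -0.0, -1.0]]
ft_force: [-2.7, -0.2, 3.3]
grip_width: 0.0286
gripper_force: 40.2
```

Run:
```python
from h import *
look("ring")
PL["ring"]=(np.array([.5367,-.2143]),15.64)
go(.6134,-.2287,.046,-10)
```

```text
ring (0, 0) empty [ 0.478  -0.2667]
ring (0, 1) seat [ 459.2 -199.3] zt 34.9 H [[461.5, -195.3], [10.8, 50.6], 71.0] F 0 None all [[461.5, -195.3], [10.8, 50.6], 71.0]
ring (1, 0) seat [ 545.4 -247.8] zt 60.8 H [[544.8, -236.3], [25.5, 39.3], 0.3] F 127 [[559.5, -230.7], [7.0, 15.3], 70.8] all [[552.0, -241.1], [44.1, 24.4], 48.4]
ring (1, 1) seat [ 526.6 -180.4] zt 60.7 H [[526.8, -180.8], [29.2, 28.7], 49.7] F 1031 [[526.4, -184.4], [53.8, 35.5], 39.1] all [[525.7, -185.0], [55.6, 35.5], 39.1]
ring (2, 0) seat [ 612.8 -228.9] zt 70.5 H [[613.1, -228.0], [29.4, 29.3], 60.9] F 1390 [[613.6, -228.0], [28.6, 45.1], 58.5] all [[613.0, -227.1], [44.4, 48.8], 29.7]
ring (2, 1) seat [ 594.  -161.5] zt 60.8 H [[594.7, -161.1], [29.1, 29.5], 47.8] F 1535 [[595.6, -164.5], [43.9, 36.1], 17.0] all [[595.5, -164.4], [43.9, 36.3], 17.0]
shift [ 0.0218  0.0971 -0.0087] turn 58.1
```

Emit:
drive_tool --series '[[[0,0,0],0,0.055],[[0,0,0],0,0.055],[[0,0,0],0,0.055],[[0,0,-0.03],0,0.055],[[0.002,0.01,-0.05],4,0.055],[[0.012,0.05,-0.05],12,0.055],[[0.022,0.097,-0.05],20,0.055],[[0.022,0.097,-0.045],28,0.055],[[0.022,0.097,-0.04],33,0.055],[[0.022,0.097,-0.03],33,0.055],[[0.022,0.097,-0.02],33,0.055],[[0.022,0.097,-0.01],33,0.055],[[0.022,0.097,-0.009],33,0.055],[[0.022,0.097,-0.009],33,0.055],[[0.022,0.097,-0.009],33,0.02],[[0.022,0.097,-0.009],33,0.02],[[0.022,0.097,-0.009],33,0.02],[[0.022,0.097,-0.009],33,0.02],[[0.022,0.097,-0.009],33,0.02],[[0.022,0.097,-0.009],33,0.02]]'

```text
time_s: 6.95
position: [0.6139, -0.2285, 0.0466]
tool_rot: [[0.965, 0.261, 0.001], [0.261, -0.965, -0.0], [0.001, 0.001, -1.0]]
ft_force: [-1.5, 0.7, 4.8]
grip_width: 0.0284
gripper_force: 39.5
```

```bash
sed -i 's/\[.536,-.2141\]/[.5367,-.2143]/' h.py
python3 - <<'E'
from h import *
look("ring")
s=seat("ring",2,0); print(s); go(*s,.0365)
E
```

```text
ring (0, 0) empty [ 0.4787 -0.2669]
ring (0, 1) empty [ 0.4599 -0.1995]
ring (1, 0) seat [ 546.1 -248. ] zt 37.1 H [[563.1, -242.7], [10.1, 27.5], 15.8] F 0 None all [[563.2, -242.6], [10.5, 27.6], 15.3]
ring (1, 1) seat [ 527.3 -180.6] zt 60.4 H [[532.4, -181.4], [4.5, 21.7], 54.1] F 18 [[538.9, -165.4], [6.0, 2.1], 2.6] all [[537.8, -176.7], [21.6, 21.5], 44.1]
ring (2, 0) seat [ 613.5 -229.1] zt 70.7 H [[614.2, -228.6], [29.3, 28.7], 15.4] F 880 [[621.2, -229.0], [21.7, 31.7], 55.9] all [[616.4, -230.6], [30.2, 38.0], 56.4]
ring (2, 1) seat [ 594.7 -161.7] zt 60.6 H [[596.5, -160.5], [25.7, 29.7], 41.1] F 1176 [[593.8, -154.5], [43.2, 43.2], 15.3] all [[599.2, -157.8], [47.3, 42.0], 87.0]
[ 0.61354395 -0.22913266]
shift [-0.0005  0.0005  0.01  ] turn 0
```

Emit:
drive_tool --series '[[[0,0,-0.003],0,0.02],[[0,0,-0.003],-8.5,0.02],[[0,0,-0.003],-17,0.02],[[0,0,-0.003],-25.5,0.02],[[0,0,-0.003],-34,0.02],[[0,0,-0.003],-42,0.02],[[0,0,-0.003],-49.5,0.02],[[0,0,-0.003],-49.5,0.02],[[0,0,0.001],-49.5,0.02],[[0,0,0.004],-49.5,0.02],[[0,0,0.007],-49.5,0.02],[[0,0,0.0095],-49.5,0.02],[[0,0,0.0095],-49.5,0.02],[[0,0,0.0095],-49.5,0.055],[[0,0,0.0095],-49.5,0.055],[[0,0,0.0095],-49.5,0.055],[[0,0,-0.02],-49.5,0.055],[[-0.02,0,-0.06],-41,0.055],[[-0.05,0,-0.1],-33,0.055],[[-0.07,0,-0.14],-25,0.055]]'

```text
time_s: 9.0
position: [0.5447, -0.2468, 0.1873]
tool_rot: [[0.769, 0.64, -0.0], [0.64, -0.769, 0.0], [-0.0, -0.0, -1.0]]
ft_force: [0.5, -0.1, 1.0]
grip_width: 0.0551
gripper_force: 0.0
```

Run:
```python
from h import *
look("ring")
go(.5463,-.2473,.0365,16)
```

```text
ring (0, 0) empty [ 0.4787 -0.2669]
ring (0, 1) seat [ 459.9 -199.5] zt 60.7 H [[460.0, -198.9], [29.3, 28.7], 15.5] F 252 [[455.7, -199.2], [55.4, 32.7], 6.0] all [[454.7, -197.4], [55.0, 34.6], 14.2]
ring (1, 0) seat [ 546.1 -248. ] zt 61.0 H [[546.0, -247.6], [27.9, 27.9], 15.6] F 273 [[545.7, -247.8], [44.2, 28.2], 15.8] all [[545.7, -247.8], [44.2, 28.2], 15.8]
ring (1, 1) seat [ 527.3 -180.6] zt 60.9 H [[526.8, -182.0], [29.4, 28.3], 36.2] F 378 [[525.3, -178.8], [44.9, 34.2], 14.6] all [[525.2, -179.2], [45.4, 35.0], 14.5]
ring (2, 0) seat [ 613.5 -229.1] zt 60.9 H [[613.8, -230.1], [29.3, 28.4], 40.5] F 411 [[614.4, -232.4], [42.6, 32.7], 15.3] all [[614.4, -232.1], [42.6, 33.3], 15.8]
ring (2, 1) seat [ 594.7 -161.7] zt 60.9 H [[594.6, -161.5], [28.7, 28.4], 37.2] F 449 [[594.6, -162.1], [43.5, 28.2], 15.2] all [[594.4, -161.9], [43.5, 28.7], 15.7]
shift [ 0.0018 -0.0019  0.1582] turn 23.3
```

Emit:
drive_tool --series '[[[-0.001,0,0.02],8,0.055],[[-0.001,0,0.06],16,0.055],[[-0.001,0,0.1],24,0.055],[[-0.001,0,0.11],24,0.055],[[-0.001,0,0.125],24,0.055],[[-0.001,0,0.14],24,0.055],[[-0.001,0,0.148],24,0.055],[[-0.001,0,0.148],24,0.055],[[-0.001,0,0.148],24,0.055],[[-0.001,0,0.148],24,0.02],[[-0.001,0,0.148],24,0.02],[[-0.001,0,0.148],24,0.02],[[-0.001,0,0.148],24,0.02],[[-0.001,0,0.148],24,0.02],[[-0.001,0,0.148],24,0.02],[[-0.001,0,0.12],24,0.02],[[-0.001,0,0.08],24,0.02],[[-0.001,0,0.05],24,0.02],[[-0.001,0,0.05],24,0.02],[[-0.001,0,0.05],24,0.02]]' --newtons 60

```text
time_s: 11.05
position: [0.545, -0.2471, 0.1353]
tool_rot: [[0.961, 0.278, -0.0], [0.278, -0.961, 0.0], [-0.0, -0.0, -1.0]]
ft_force: [-0.4, -1.2, -2.7]
grip_width: 0.0269
gripper_force: 60.2
```

Run:
```python
from h import *
d=shot("wrist"); P=wcloud(d); m=brass(d["img"])>0
o=env.observe(); R=np.array(o["tool_rot"]); p=np.array(o["position"]); T=(P-p)@R
k=m&(abs(T[...,0])<.04)&(abs(T[...,1])<.04)&(T[...,2]<.03)&(T[...,2]>-.06)
Q=T[k]; zt=np.percentile(Q[:,2],10); H=Q[Q[:,2]<zt+.004]; print("held head in tool",p,zt,cv2.minAreaRect((H[:,:2]*1000).astype(np.float32)),"F",cv2.minAreaRect((Q[(abs(Q[:,2]-zt-.026)<.004)][:,:2]*1000).astype(np.float32)))
print(np.degrees(np.arctan2(R[1,0],R[0,0])))
go(.49,.12,.15,-13.6)
```

```text
held head in tool [ 0.54459501 -0.24685024  0.1344056 ] -0.022995164754444283 ((1.2402801513671875, -11.260629653930664), (28.39727210998535, 51.00208282470703), 0.3755742311477661) F ((18.402362823486328, 0.7034425735473633), (27.602949142456055, 9.100937843322754), 89.97215270996094)
16.11193481727144
shift [ 0.0493 -0.3676 -0.0149] turn 29.7
```

Run:
```python
from h import *
go(.49,.22,.18,-13.6)
```

```text
shift [ 0.077  -0.4638 -0.0448] turn 29.7
```

Emit:
drive_tool --series '[[[0.01,-0.045,-0.02],3,0.02],[[0.018,-0.09,-0.04],6,0.02],[[0.026,-0.135,-0.045],9,0.02],[[0.034,-0.18,-0.045],12,0.02],[[0.042,-0.225,-0.045],15,0.02],[[0.05,-0.27,-0.045],18,0.02],[[0.058,-0.315,-0.045],21,0.02],[[0.066,-0.36,-0.045],24,0.02],[[0.073,-0.405,-0.045],27,0.02],[[0.077,-0.445,-0.045],30,0.02],[[0.077,-0.464,-0.045],30,0.02],[[0.077,-0.464,-0.045],30,0.02],[[0.077,-0.464,-0.045],30,0.02]]'

```text
time_s: 12.4
position: [0.4901, 0.2196, 0.1795]
tool_rot: [[0.971, -0.239, -0.003], [-0.239, -0.971, -0.001], [-0.002, 0.001, -1.0]]
ft_force: [0.1, 0.0, -2.1]
grip_width: 0.0269
gripper_force: 60.4
```

Run:
```python
from h import *
d=look("key","w3"); P=wcloud(d); g=d["img"].astype(float).mean(2)
c,a=PL["key"]; a=np.radians(a)
for x,y in((.1138,.0808),(.1138,-.0808)):
    q=c+np.array([np.cos(a)*x-np.sin(a)*y,np.sin(a)*x+np.cos(a)*y]); u,v=uv(d,[*q,.03]).astype(int)
    w=np.clip(90-g[v-11:v+12,u-11:u+12],0,None)[...,None]; print("hole",q.round(4),((P[v-11:v+12,u-11:u+12]*w).sum((0,1))/w.sum()).round(4),(u,v))
s=seat("key",0,1); print(s); go(*s,.06,-13.6); print(env.observe()["position"])
k=(np.hypot(P[...,0]-s[0],P[...,1]-s[1])<.04)&(P[...,2]<.0245)&(P[...,2]>.01); print("pocket",k.sum(),cv2.minAreaRect((P[k][:,:2]*1000).astype(np.float32)) if k.sum()>5 else 0)
```

```text
key (0, 0) seat [467.2 182.5] zt 60.8 H [[469.4, 184.5], [27.6, 28.5], 76.6] F 339 [[468.8, 182.4], [31.4, 43.1], 77.7] all [[467.9, 183.1], [32.4, 45.0], 77.0]
key (0, 1) empty [0.4837 0.2506]
key (1, 0) seat [535.3 166.1] zt 60.8 H [[537.0, 168.1], [28.1, 28.7], 77.5] F 458 [[536.8, 168.5], [27.1, 43.4], 77.3] all [[536.7, 168.3], [28.4, 43.4], 77.6]
key (1, 1) seat [551.7 234.1] zt 70.9 H [[553.4, 235.7], [27.7, 28.1], 54.5] F 387 [[553.3, 235.8], [43.5, 27.4], 55.4] all [[551.3, 237.0], [43.8, 32.9], 57.0]
key (2, 0) seat [603.3 149.6] zt 61.0 H [[604.6, 151.8], [27.7, 27.9], 76.5] F 310 [[604.6, 151.9], [27.7, 43.9], 77.2] all [[604.7, 152.1], [28.1, 43.9], 77.1]
key (2, 1) seat [619.8 217.7] zt 70.9 H [[620.8, 219.7], [27.6, 28.4], 2.2] F 409 [[620.6, 219.5], [27.9, 43.2], 3.5] all [[620.7, 219.5], [28.0, 43.2], 2.8]
hole [0.6731 0.2519] [0.6742 0.2521 0.0312] (np.int64(177), np.int64(11))
hole [0.6351 0.0948] [0.6369 0.0977 0.0311] (np.int64(338), np.int64(12))
[0.4836927  0.25057858]
shift [-0.0139 -0.0291  0.1198] turn -0.3
[0.49041762 0.2190866  0.17976355]
pocket 1047 ((484.1711120605469, 253.674560546875), (30.464874267578125, 44.6666259765625), 75.55036163330078)
```

View pics/w3.png

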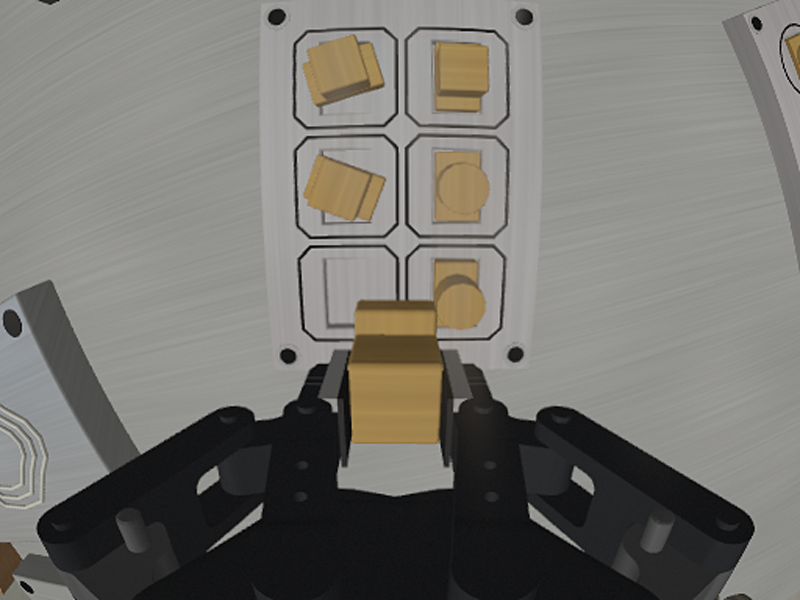

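Wrist view, key mould:
- **Squares:** proud at (342,70) and (343,187), home at (460,72).
- **Rounds:** (461,188) and (460,300).
- **Empty seat:** (350,290).
- **Plate holes:** (276,17), (523,17), (288,356), (515,355).

I'll use the four holes to refine the plate pose.

Run:
```python
from h import *
im=cv2.imread("pics/w3.png"); d=shot("wrist"); P=wcloud(d); g=d["img"].astype(float).mean(2)
pts=[]
for u,v in((276,17),(523,17),(515,355),(288,356)):
    u,v=int(u*.64),int(v*.64); sl=(slice(max(v-8,0),v+9),slice(u-8,u+9)); w=np.clip(80-g[sl],0,None)[...,None]; pts.append((P[sl]*w).sum((0,1))/w.sum())
pts=np.array(pts); print(pts.round(4).tolist(),pts.mean(0),[round(float(np.linalg.norm(pts[i]-pts[i-1])),4) for i in range(4)])
e=pts[0]+pts[1]-pts[2]-pts[3]; f=pts[0]+pts[3]-pts[1]-pts[2]; print(np.degrees(np.arctan2(e[1],e[0])),np.degrees(np.arctan2(f[1],f[0]))-90)
c=pts.mean(0)[:2]; PL["key"]=(c,np.degrees(np.arctan2(e[1],e[0]))); look("key",d=d)
s=seat("key",0,1); print(s); go(*s,.06,PL["key"][1])
```

```text
[[0.6742, 0.2522, 0.0312], [0.6369, 0.0974, 0.0312], [0.4156, 0.152, 0.0311], [0.4527, 0.3054, 0.0312]] [0.54487657 0.20172527 0.03118139] [0.2278, 0.1592, 0.2279, 0.1579]
-13.685650058759792 -13.56442943346012
key (0, 0) seat [468.6 184.3] zt 60.7 H [[469.4, 184.7], [28.3, 28.2], 77.6] F 318 [[471.1, 182.6], [32.8, 42.7], 87.9] all [[471.1, 182.7], [32.9, 42.7], 88.2]
key (0, 1) empty [0.4851 0.2523]
key (1, 0) seat [536.6 167.7] zt 60.9 H [[537.1, 168.1], [28.5, 28.5], 32.4] F 463 [[536.9, 168.3], [27.5, 42.5], 76.7] all [[536.1, 165.7], [33.4, 42.5], 77.6]
key (1, 1) seat [553.2 235.7] zt 70.9 H [[553.3, 235.7], [28.1, 28.1], 55.6] F 383 [[553.5, 235.9], [43.7, 27.4], 55.2] all [[553.5, 235.9], [43.8, 28.1], 55.3]
key (2, 0) seat [604.6 151.2] zt 60.9 H [[604.5, 152.1], [27.9, 28.2], 75.7] F 320 [[604.5, 152.4], [27.6, 43.7], 77.3] all [[604.4, 152.1], [28.0, 43.8], 76.4]
key (2, 1) seat [621.2 219.2] zt 71.0 H [[620.9, 219.6], [28.0, 28.4], 3.0] F 415 [[620.7, 219.6], [27.9, 43.5], 3.1] all [[626.5, 220.7], [39.8, 45.1], 3.3]
[0.4851448 0.2522932]
shift [-0.0133 -0.0313  0.12  ] turn -0.3
```

Emit:
drive_tool --series '[[[-0.0145,-0.0315,0.04],0,0.02],[[-0.0145,-0.0315,0.08],0,0.02],[[-0.0145,-0.0315,0.115],0,0.02],[[-0.0145,-0.0315,0.125],0,0.02],[[-0.0145,-0.0315,0.128],0,0.02],[[-0.0145,-0.0315,0.131],0,0.02],[[-0.0145,-0.0315,0.134],0,0.02],[[-0.0145,-0.0315,0.137],0,0.02],[[-0.0145,-0.0315,0.14],0,0.02],[[-0.0145,-0.0315,0.142],0,0.02],[[-0.0145,-0.0315,0.142],0,0.02]]'

```text
time_s: 13.6
position: [0.484, 0.2537, 0.0389]
tool_rot: [[0.971, -0.24, -0.0], [-0.24, -0.971, -0.0], [0.0, 0.0, -1.0]]
ft_force: [-0.7, -4.4, 0.4]
grip_width: 0.027
gripper_force: 60.9
```

```bash
sed -i 's/\[.5435,.2001\]),-13.6/[.5449,.2020]),-13.4/' h.py
python3 - <<'E'
from h import *
look("key")
go(.5371,.1681,.0375)
E
```

```text
key (0, 0) seat [468.7 184.2] zt 60.6 H [[475.3, 189.2], [45.4, 26.4], 46.0] F 1212 [[469.5, 176.3], [45.6, 40.9], 79.1] all [[472.6, 183.2], [44.5, 45.8], 14.0]
key (0, 1) seat [484.9 252.3] zt 60.7 H [[484.6, 254.1], [27.7, 29.1], 75.8] F 960 [[501.7, 249.4], [27.7, 8.8], 75.9] all [[488.2, 252.8], [28.5, 36.6], 75.7]
key (1, 0) seat [536.8 168. ] zt 60.7 H [[536.8, 168.5], [29.4, 29.4], 25.4] F 1626 [[534.8, 159.7], [47.6, 44.0], 75.9] all [[534.8, 159.7], [47.6, 44.0], 76.0]
key (1, 1) seat [553. 236.] zt 70.9 H [[553.2, 235.9], [28.4, 28.1], 54.6] F 1135 [[553.1, 236.1], [43.9, 27.7], 55.1] all [[553.2, 236.0], [43.9, 28.1], 54.9]
key (2, 0) seat [604.9 151.7] zt 42.3 H [[591.2, 154.8], [26.6, 1.6], 76.6] F 0 None all [[588.0, 150.5], [39.4, 14.3], 83.8]
key (2, 1) seat [621.1 219.8] zt 39.4 H [[606.0, 236.3], [9.2, 2.1], 84.4] F 0 None all [[606.2, 235.2], [11.1, 2.2], 87.7]
shift [0.0721 0.0703 0.0014] turn 0
```

Emit:
drive_tool --series '[[[0,0,0],0,0.055],[[0,0,0],0,0.055],[[0,0,0],0,0.055],[[0,0,-0.03],0,0.055],[[0.01,0.01,-0.06],0,0.055],[[0.045,0.045,-0.06],0,0.055],[[0.072,0.07,-0.055],0,0.055],[[0.072,0.07,-0.04],0,0.055],[[0.072,0.07,-0.025],0,0.055],[[0.072,0.07,-0.01],0,0.055],[[0.072,0.07,0.001],0,0.055],[[0.072,0.07,0.001],0,0.055],[[0.072,0.07,0.001],0,0.02],[[0.072,0.07,0.001],0,0.02],[[0.072,0.07,0.001],0,0.02],[[0.072,0.07,0.001],0,0.02],[[0.072,0.07,0.001],0,0.02],[[0.072,0.07,-0.03],0,0.02],[[0.072,0.07,-0.08],0,0.02],[[0.072,0.07,-0.12],0,0.02]]'

```text
time_s: 15.65
position: [0.537, 0.1687, 0.1609]
tool_rot: [[0.971, -0.24, 0.0], [-0.24, -0.971, 0.0], [0.0, -0.0, -1.0]]
ft_force: [1.8, -0.1, -2.4]
grip_width: 0.0285
gripper_force: 59.6
```

```bash
cat >> h.py <<'E'
def held(d=None):
    d=d or shot("wrist"); P=wcloud(d); m=brass(d["img"])>0
    o=env.observe(); R=np.array(o["tool_rot"]); p=np.array(o["position"]); T=(P-p)@R
    k=m&(abs(T[...,0])<.04)&(abs(T[...,1])<.024)&(T[...,2]<.03)&(T[...,2]>-.06)
    Q=T[k]; zt=np.percentile(Q[:,2],10); H=Q[(Q[:,2]<zt+.004)&(abs(Q[:,1])<.017)]; F=Q[(abs(Q[:,2]-zt-.026)<.004)]
    fr=cv2.minAreaRect((F[:,:2]*1000).astype(np.float32)) if len(F)>10 else None
    print("held",p.round(4),"yaw",round(np.degrees(np.arctan2(R[1,0],R[0,0])),1),"ztop",zt.round(4),"head x",np.percentile(H[:,0],[1,99]).round(4),"y",np.percentile(H[:,1],[1,99]).round(4),"foot x max",F[:,0].max().round(4) if len(F) else 0,fr)
E
python3 - <<'E'
from h import *
held(); go(*seat("ring",0,0),.16,15.64)
E
```

```text
held [0.5395 0.169  0.1675] yaw -13.9 ztop -0.0154 head x [-0.0156  0.0119] y [-0.0132  0.0143] foot x max 0.0191 ((10.728424072265625, 0.42198657989501953), (28.002805709838867, 16.90742301940918), 89.44017028808594)
shift [0.0455 0.4378 0.0063] turn -29.5
```

Emit:
drive_tool --series '[[[0,0.04,-0.02],-3,0.02],[[0.005,0.085,-0.03],-6,0.02],[[0.01,0.13,-0.03],-9,0.02],[[0.015,0.175,-0.03],-12,0.02],[[0.02,0.22,-0.03],-15,0.02],[[0.025,0.265,-0.03],-18,0.02],[[0.03,0.31,-0.03],-21,0.02],[[0.036,0.355,-0.02],-24,0.02],[[0.042,0.395,0.0],-27,0.02],[[0.048,0.425,0.03],-29.5,0.02],[[0.048,0.437,0.06],-29.5,0.02],[[0.048,0.437,0.08],-29.5,0.02],[[0.048,0.437,0.09],-29.5,0.02],[[0.048,0.437,0.09],-29.5,0.02],[[0.048,0.437,0.09],-29.5,0.02]]'

```text
time_s: 17.2
position: [0.4792, -0.267, 0.0696]
tool_rot: [[0.963, 0.27, 0.001], [0.27, -0.963, -0.001], [0.001, 0.001, -1.0]]
ft_force: [0.8, -0.3, -2.1]
grip_width: 0.0279
gripper_force: 60.1
```

Run:
```python
from h import *
held(); look("ring"); go(*seat("ring",0,0),.0385,15.64)
```

```text
held [ 0.4794 -0.2671  0.07  ] yaw 15.6 ztop -0.0216 head x [-0.0136  0.0141] y [-0.0136  0.0137] foot x max 0.0216 ((12.869418144226074, -0.10335636138916016), (28.121652603149414, 17.393016815185547), 89.61784362792969)
ring (0, 0) seat [ 478.7 -266.9] zt 82.6 H [[488.6, -264.9], [10.8, 28.0], 15.5] F 198 [[499.8, -261.3], [0.9, 27.1], 16.2] all [[491.7, -263.7], [18.1, 28.5], 16.3]
ring (0, 1) seat [ 459.9 -199.5] zt 60.7 H [[460.2, -199.3], [28.7, 28.4], 16.7] F 793 [[462.4, -194.8], [43.2, 44.2], 2.9] all [[462.4, -194.8], [43.2, 44.2], 2.9]
ring (1, 0) empty [ 0.5461 -0.248 ]
ring (1, 1) seat [ 527.3 -180.6] zt 60.7 H [[526.6, -182.1], [29.2, 29.3], 56.1] F 1134 [[524.4, -174.5], [43.4, 45.2], 16.2] all [[524.5, -174.6], [43.4, 45.3], 16.2]
ring (2, 0) seat [ 613.5 -229.1] zt 53.4 H [[602.2, -233.7], [5.9, 23.5], 18.2] F 6 None all [[600.7, -233.3], [17.8, 27.3], 15.3]
ring (2, 1) seat [ 594.7 -161.7] zt 60.2 H [[584.6, -163.1], [10.1, 27.4], 7.2] F 779 [[583.8, -155.8], [27.1, 47.7], 7.9] all [[583.8, -155.8], [27.1, 47.7], 7.9]
shift [-0.0006 -0.0005  0.0315] turn 0.0
```

Emit:
drive_tool --series '[[[-0.0005,0,0.018],0,0.02],[[-0.0005,0,0.023],0,0.02],[[-0.0005,0,0.027],0,0.02],[[-0.0005,0,0.031],0,0.02],[[-0.0005,0,0.031],0,0.055],[[-0.0005,0,0.031],0,0.055],[[-0.0005,0,0.031],0,0.055],[[0,0,0.0],0,0.055],[[0,-0.02,-0.03],0,0.055],[[0,-0.06,-0.03],0,0.055],[[0,-0.0705,-0.02],0,0.055],[[0,-0.0705,0.0],0,0.055],[[0,-0.0705,0.02],0,0.055],[[0,-0.0705,0.032],0,0.055],[[0,-0.0705,0.032],0,0.055],[[0,-0.0705,0.032],0,0.02],[[0,-0.0705,0.032],0,0.02],[[0,-0.0705,0.032],0,0.02],[[0,-0.0705,0.032],0,0.02],[[0,-0.0705,0.032],0,0.02]]'

```text
time_s: 19.3
position: [0.4603, -0.1996, 0.0378]
tool_rot: [[0.963, 0.269, 0.002], [0.269, -0.963, -0.001], [0.001, 0.002, -1.0]]
ft_force: [-0.8, 0.6, 5.2]
grip_width: 0.0268
gripper_force: 60.3
```

Emit:
drive_tool --series '[[[0,0,-0.02],0,0.02],[[0,0,-0.06],0,0.02],[[0,0,-0.1],0,0.02],[[0,0,-0.12],0,0.02],[[0,0,-0.12],0,0.02],[[0,0,-0.12],0,0.02]]'

```text
time_s: 19.9
position: [0.4593, -0.1988, 0.156]
tool_rot: [[0.963, 0.269, -0.001], [0.269, -0.963, 0.001], [-0.001, -0.001, -1.0]]
ft_force: [-0.2, 0.4, -3.4]
grip_width: 0.0268
gripper_force: 60.1
```

Run:
```python
from h import *
held(); look("ring","w4"); go(*seat("key",1,0),.16,-13.5)
```

```text
held [ 0.4591 -0.1987  0.1553] yaw 15.6 ztop -0.0237 head x [-0.013   0.0142] y [-0.0129  0.0137] foot x max 0.0221 ((17.627227783203125, 0.6058149337768555), (27.522632598876953, 8.932853698730469), 89.35192108154297)
ring (0, 0) seat [ 478.7 -266.9] zt 60.8 H [[478.3, -267.3], [28.5, 28.4], 59.8] F 484 [[478.4, -266.8], [44.7, 28.1], 14.3] all [[478.3, -267.1], [44.1, 28.9], 16.8]
ring (0, 1) empty [ 0.4599 -0.1995]
ring (1, 0) empty [ 0.5461 -0.248 ]
ring (1, 1) seat [ 527.3 -180.6] zt 60.9 H [[526.0, -181.6], [29.0, 27.8], 15.9] F 471 [[526.5, -181.6], [42.4, 26.8], 17.0] all [[526.5, -181.5], [42.0, 27.8], 15.9]
ring (2, 0) seat [ 613.5 -229.1] zt 60.8 H [[613.3, -229.2], [29.4, 28.5], 12.3] F 485 [[613.3, -228.6], [45.3, 27.5], 19.7] all [[614.8, -228.9], [46.9, 28.9], 15.6]
ring (2, 1) seat [ 594.7 -161.7] zt 61.0 H [[594.0, -161.7], [29.1, 27.9], 15.4] F 398 [[595.3, -160.9], [45.9, 26.6], 15.3] all [[595.4, -161.2], [45.9, 28.3], 15.3]
shift [ 0.1734 -0.3323 -0.0043] turn 29.1
```

Emit:
drive_tool --series '[[[0.015,-0.04,-0.01],3,0.02],[[0.035,-0.08,-0.02],6,0.02],[[0.055,-0.12,-0.02],9,0.02],[[0.075,-0.16,-0.02],12,0.02],[[0.1,-0.2,-0.02],15,0.02],[[0.12,-0.24,-0.02],18,0.02],[[0.14,-0.28,-0.02],22,0.02],[[0.16,-0.315,-0.02],26,0.02],[[0.173,-0.332,-0.01],29,0.02],[[0.173,-0.332,0.02],29,0.02],[[0.173,-0.332,0.055],29,0.02],[[0.173,-0.332,0.075],29,0.02],[[0.173,-0.332,0.083],29,0.02],[[0.173,-0.332,0.083],29,0.02],[[0.173,-0.332,0.083],29,0.02]]'

```text
time_s: 21.5
position: [0.5375, 0.1671, 0.0744]
tool_rot: [[0.973, -0.232, 0.001], [-0.232, -0.973, 0.0], [0.001, -0.0, -1.0]]
ft_force: [-0.4, 0.5, -3.2]
grip_width: 0.0269
gripper_force: 60.2
```

Run:
```python
from h import *
held(); look("key"); go(*seat("key",1,0),.0385,-13.4); go(.4694,.1846,.0375)
```

```text
held [0.5377 0.1671 0.0748] yaw -13.4 ztop -0.0226 head x [-0.0137  0.0139] y [-0.0136  0.013 ] foot x max 0.0217 ((17.325410842895508, -0.10320377349853516), (8.864640235900879, 27.34395408630371), 0.29845207929611206)
key (0, 0) seat [468.7 184.2] zt 60.0 H [[479.3, 182.1], [26.6, 9.8], 75.6] F 172 [[477.7, 182.0], [28.4, 11.5], 75.0] all [[478.2, 181.7], [28.7, 12.8], 74.7]
key (0, 1) seat [484.9 252.3] zt 60.9 H [[486.8, 254.2], [32.9, 13.0], 25.3] F 0 None all [[486.8, 254.2], [32.9, 13.0], 25.3]
key (1, 0) seat [536.8 168. ] zt 83.7 H [[551.0, 164.4], [28.0, 2.1], 77.5] F 81 [[558.5, 162.3], [26.5, 1.1], 76.6] all [[554.6, 163.6], [28.1, 9.4], 77.5]
key (1, 1) seat [553. 236.] zt 70.6 H [[553.3, 235.5], [28.0, 28.9], 55.7] F 856 [[553.4, 235.4], [43.9, 28.2], 55.2] all [[554.7, 238.5], [51.0, 30.0], 56.2]
key (2, 0) seat [604.9 151.7] zt 60.9 H [[605.1, 151.5], [27.2, 28.0], 76.4] F 765 [[604.8, 151.4], [27.6, 43.3], 77.0] all [[604.8, 151.5], [27.6, 43.3], 76.9]
key (2, 1) seat [621.1 219.8] zt 70.8 H [[621.2, 219.3], [28.3, 28.7], 2.7] F 755 [[621.2, 218.3], [27.9, 42.6], 2.4] all [[621.3, 218.3], [28.4, 42.7], 2.5]
shift [-0.0012 -0.0006  0.0364] turn 0.0
shift [-0.0706 -0.0011  0.0372] turn 0
```

Emit:
drive_tool --series '[[[-0.0012,-0.0005,0.02],0,0.02],[[-0.0012,-0.0005,0.026],0,0.02],[[-0.0012,-0.0005,0.031],0,0.02],[[-0.0012,-0.0005,0.0355],0,0.02],[[-0.0012,-0.0005,0.0355],0,0.055],[[-0.0012,-0.0005,0.0355],0,0.055],[[-0.0012,-0.0005,0.0355],0,0.055],[[-0.001,-0.0005,0.0],0,0.055],[[-0.02,-0.001,-0.025],0,0.055],[[-0.06,-0.001,-0.025],0,0.055],[[-0.0705,-0.001,-0.015],0,0.055],[[-0.0705,-0.001,0.005],0,0.055],[[-0.0705,-0.001,0.025],0,0.055],[[-0.0705,-0.001,0.037],0,0.055],[[-0.0705,-0.001,0.037],0,0.055],[[-0.0705,-0.001,0.037],0,0.02],[[-0.0705,-0.001,0.037],0,0.02],[[-0.0705,-0.001,0.037],0,0.02],[[-0.0705,-0.001,0.037],0,0.02],[[-0.0705,-0.001,0.037],0,0.02]]'

```text
time_s: 23.6
position: [0.4693, 0.1844, 0.038]
tool_rot: [[0.973, -0.232, 0.002], [-0.232, -0.973, 0.0], [0.002, -0.001, -1.0]]
ft_force: [-1.5, -0.6, 6.4]
grip_width: 0.0277
gripper_force: 59.0
```

Emit:
drive_tool --series '[[[0,0,-0.02],0,0.02],[[0,0,-0.06],0,0.02],[[0,0,-0.1],0,0.02],[[0,0,-0.12],0,0.02],[[0,0,-0.12],0,0.02],[[0,0,-0.12],0,0.02]]'

```text
time_s: 24.2
position: [0.4682, 0.1843, 0.1561]
tool_rot: [[0.973, -0.232, -0.001], [-0.232, -0.973, -0.0], [-0.001, 0.0, -1.0]]
ft_force: [-0.4, 0.0, -5.0]
grip_width: 0.028
gripper_force: 59.7
```

Run:
```python
from h import *
held(); look("key"); go(*seat("ring",0,1),.075,15.64);go(*seat("ring",1,0),.075,15.64)
```

```text
held [0.468  0.1843 0.1555] yaw -13.4 ztop -0.0235 head x [-0.0133  0.0144] y [-0.0141  0.0132] foot x max 0.022 ((13.260055541992188, -0.4429187774658203), (28.331348419189453, 17.460947036743164), 89.53089141845703)
key (0, 0) empty [0.4687 0.1842]
key (0, 1) seat [484.9 252.3] zt 60.7 H [[484.8, 253.6], [27.5, 27.5], 75.7] F 373 [[484.2, 253.6], [28.0, 45.2], 77.2] all [[484.2, 253.7], [28.1, 45.1], 76.8]
key (1, 0) seat [536.8 168. ] zt 60.9 H [[535.9, 168.4], [26.3, 27.5], 76.5] F 423 [[535.9, 168.0], [26.7, 43.0], 76.6] all [[535.9, 168.1], [26.9, 43.0], 76.7]
key (1, 1) seat [553. 236.] zt 70.9 H [[553.3, 235.6], [28.0, 28.4], 54.2] F 348 [[553.1, 235.1], [43.2, 27.2], 54.6] all [[552.8, 239.5], [50.0, 33.7], 56.5]
key (2, 0) seat [604.9 151.7] zt 61.0 H [[604.7, 151.6], [27.2, 28.2], 76.8] F 313 [[587.3, 155.7], [26.4, 8.4], 76.5] all [[600.8, 152.6], [27.2, 36.2], 76.4]
key (2, 1) seat [621.1 219.8] zt 70.8 H [[620.7, 219.5], [28.2, 28.8], 1.3] F 441 [[620.5, 219.5], [28.2, 44.6], 3.3] all [[620.7, 221.1], [29.1, 47.9], 1.0]
shift [0.0813 0.3751 0.0804] turn -29.0
shift [0.1765 0.4023 0.0802] turn -29.0
```

Emit:
drive_tool --series '[[[0.01,0.04,-0.01],-3,0.02],[[0.02,0.085,-0.02],-6,0.02],[[0.03,0.13,-0.02],-9,0.02],[[0.04,0.175,-0.02],-12,0.02],[[0.05,0.22,-0.02],-16,0.02],[[0.06,0.265,-0.02],-20,0.02],[[0.07,0.31,-0.02],-24,0.02],[[0.08,0.35,-0.02],-27,0.02],[[0.081,0.375,-0.01],-29,0.02],[[0.081,0.375,0.03],-29,0.02],[[0.081,0.375,0.06],-29,0.02],[[0.081,0.375,0.08],-29,0.02],[[0.081,0.375,0.083],-29,0.02],[[0.081,0.375,0.083],-29,0.02],[[0.081,0.375,0.083],-29,0.02]]'

```text
time_s: 25.8
position: [0.4611, -0.1994, 0.0745]
tool_rot: [[0.963, 0.269, 0.001], [0.269, -0.963, -0.001], [0.001, 0.001, -1.0]]
ft_force: [-0.2, 0.3, -3.4]
grip_width: 0.0281
gripper_force: 60.2
```

Run:
```python
from h import *
held(); go(*seat("ring",0,1),.0385,15.64)
```

```text
held [ 0.4611 -0.1994  0.0747] yaw 15.6 ztop -0.0226 head x [-0.0135  0.0142] y [-0.0134  0.0138] foot x max 0.0217 ((12.979373931884766, 0.1778240203857422), (17.63967514038086, 27.95794105529785), 0.6218995451927185)
shift [-0.0013 -0.0003  0.0362] turn -0.0
```

Emit:
drive_tool --series '[[[-0.0015,0,0.02],0,0.02],[[-0.0015,0,0.026],0,0.02],[[-0.0015,0,0.031],0,0.02],[[-0.0015,0,0.0355],0,0.02],[[-0.0015,0,0.0355],0,0.055],[[-0.0015,0,0.0355],0,0.055],[[-0.0015,0,0.0355],0,0.055],[[0,0,0.0],0,0.055],[[0,0,-0.04],0,0.055],[[0,0,-0.08],0,0.055],[[0,0,-0.12],0,0.055],[[0,0,-0.12],0,0.055],[[0,0,-0.12],0,0.055]]'

```text
time_s: 27.15
position: [0.4607, -0.1992, 0.1944]
tool_rot: [[0.963, 0.269, 0.001], [0.269, -0.963, -0.001], [0.001, 0.002, -1.0]]
ft_force: [-0.4, 0.1, -0.8]
grip_width: 0.0553
gripper_force: 0.0
```

Run:
```python
from h import *
look("ring"); go(.5533,.2356,.046,-34.8)
```

```text
ring (0, 0) seat [ 478.7 -266.9] zt 60.8 H [[478.4, -267.0], [28.1, 28.6], 72.1] F 357 [[479.1, -267.1], [42.7, 27.7], 16.5] all [[478.6, -267.0], [44.8, 29.7], 20.8]
ring (0, 1) seat [ 459.9 -199.5] zt 61.0 H [[459.4, -199.9], [28.0, 28.0], 15.9] F 311 [[459.3, -200.1], [43.1, 26.7], 15.2] all [[459.2, -199.8], [43.1, 28.6], 15.2]
ring (1, 0) empty [ 0.5461 -0.248 ]
ring (1, 1) seat [ 527.3 -180.6] zt 60.9 H [[526.5, -181.6], [29.1, 27.7], 15.3] F 389 [[526.5, -181.6], [42.1, 26.5], 15.7] all [[526.4, -181.6], [42.1, 27.7], 15.5]
ring (2, 0) seat [ 613.5 -229.1] zt 60.8 H [[613.8, -229.4], [29.1, 28.4], 88.1] F 363 [[613.2, -229.0], [43.7, 27.8], 17.6] all [[613.4, -229.2], [43.7, 29.3], 16.9]
ring (2, 1) seat [ 594.7 -161.7] zt 60.9 H [[594.4, -161.7], [29.2, 27.7], 16.0] F 325 [[593.9, -161.4], [43.3, 27.2], 15.3] all [[594.0, -161.5], [43.3, 28.3], 15.3]
shift [ 0.2065 -0.3934  0.1475] turn 50.4
```

Emit:
drive_tool --series '[[[0.022,-0.042,0],-4,0.055],[[0.044,-0.084,0],-8,0.055],[[0.066,-0.126,0],-13,0.055],[[0.088,-0.168,0],-18,0.055],[[0.11,-0.21,0],-23,0.055],[[0.132,-0.252,0],-28,0.055],[[0.154,-0.294,0],-33,0.055],[[0.176,-0.336,0],-37,0.055],[[0.196,-0.374,0.02],-39.5,0.055],[[0.2065,-0.3935,0.06],-39.5,0.055],[[0.2065,-0.3935,0.09],-39.5,0.055],[[0.2065,-0.3935,0.11],-39.5,0.055],[[0.2065,-0.3935,0.13],-39.5,0.055],[[0.2065,-0.3935,0.146],-39.5,0.055],[[0.2065,-0.3935,0.146],-39.5,0.055],[[0.2065,-0.3935,0.146],-39.5,0.02],[[0.2065,-0.3935,0.146],-39.5,0.02],[[0.2065,-0.3935,0.146],-39.5,0.02],[[0.2065,-0.3935,0.146],-39.5,0.02],[[0.2065,-0.3935,0.146],-39.5,0.02]]'

```text
time_s: 29.2
position: [0.554, 0.2354, 0.0485]
tool_rot: [[0.572, 0.82, 0.001], [0.82, -0.572, 0.0], [0.001, 0.001, -1.0]]
ft_force: [-0.3, 0.7, 4.1]
grip_width: 0.027
gripper_force: 60.8
```

Run:
```python
from h import *
held(); look("key"); go(*seat("key",1,1),.0375,-13.4)
```

```text
held [0.554  0.2354 0.0485] yaw 55.1 ztop -0.0224 head x [-0.0127  0.0144] y [-0.0124  0.0142] foot x max 0.0222 ((17.778034210205078, 0.8031558990478516), (8.819955825805664, 27.112863540649414), 0.7561671137809753)
key (0, 0) empty [0.4687 0.1842]
key (0, 1) seat [484.9 252.3] zt 59.6 H [[485.0, 254.3], [27.8, 28.2], 76.3] F 753 [[485.9, 256.4], [23.5, 43.3], 76.0] all [[485.5, 254.4], [28.0, 43.1], 77.0]
key (1, 0) seat [536.8 168. ] zt 41.8 H [[536.0, 182.7], [2.2, 19.9], 76.6] F 0 None all [[531.4, 181.4], [6.8, 28.4], 77.7]
key (1, 1) seat [553. 236.] zt 70.7 H [[555.1, 235.6], [28.1, 27.9], 55.6] F 969 [[564.9, 249.6], [8.9, 27.1], 55.7] all [[557.4, 238.5], [35.6, 28.4], 55.6]
key (2, 0) seat [604.9 151.7] zt 58.7 H [[605.0, 157.7], [32.6, 14.2], 6.3] F 291 [[609.1, 142.2], [48.4, 26.9], 68.0] all [[603.8, 150.2], [53.2, 28.2], 29.4]
key (2, 1) seat [621.1 219.8] zt 70.7 H [[621.0, 219.8], [28.3, 29.9], 1.7] F 1068 [[620.9, 220.4], [28.0, 43.4], 2.4] all [[621.2, 216.9], [28.4, 50.6], 2.2]
shift [-0.0001 -0.0012  0.011 ] turn 68.5
```

Emit:
drive_tool --series '[[[-0.0005,-0.0017,-0.003],0,0.02],[[-0.0005,-0.0017,-0.003],8.5,0.02],[[-0.0005,-0.0017,-0.003],17,0.02],[[-0.0005,-0.0017,-0.003],25.5,0.02],[[-0.0005,-0.0017,-0.003],34,0.02],[[-0.0005,-0.0017,-0.003],42.5,0.02],[[-0.0005,-0.0017,-0.003],51,0.02],[[-0.0005,-0.0017,-0.003],59.5,0.02],[[-0.0005,-0.0017,-0.003],68.5,0.02],[[-0.0005,-0.0017,-0.003],68.5,0.02],[[-0.0005,-0.0017,-0.003],68.5,0.02],[[-0.0005,-0.0017,0.001],68.5,0.02],[[-0.0005,-0.0017,0.004],68.5,0.02],[[-0.0005,-0.0017,0.007],68.5,0.02],[[-0.0005,-0.0017,0.0095],68.5,0.02],[[-0.0005,-0.0017,0.0095],68.5,0.02]]'

```text
time_s: 30.9
position: [0.5519, 0.236, 0.0386]
tool_rot: [[0.973, -0.231, -0.0], [-0.231, -0.973, -0.0], [0.0, 0.0, -1.0]]
ft_force: [-2.0, -1.0, 1.3]
grip_width: 0.0267
gripper_force: 60.7
```

Run:
```python
from h import *
held(); look("key"); go(.6209,.2196,.048,2.8)
```

```text
held [0.5519 0.236  0.0386] yaw -13.4 ztop -0.0224 head x [-0.0125  0.0147] y [-0.0136  0.013 ] foot x max 0.0227 ((18.24005126953125, -0.3926219940185547), (27.160011291503906, 8.892459869384766), 89.66560363769531)
key (0, 0) empty [0.4687 0.1842]
key (0, 1) seat [484.9 252.3] zt 34.7 H [[502.2, 249.5], [27.1, 9.8], 79.0] F 0 None all [[502.2, 249.5], [27.1, 9.8], 79.0]
key (1, 0) seat [536.8 168. ] zt 60.6 H [[538.1, 175.1], [41.7, 28.5], 77.0] F 1043 [[539.0, 167.8], [28.8, 39.1], 76.6] all [[541.2, 164.2], [42.7, 49.9], 12.1]
key (1, 1) seat [553. 236.] zt 60.8 H [[552.9, 236.0], [27.9, 28.6], 77.0] F 966 [[569.6, 232.2], [27.3, 8.7], 77.1] all [[556.4, 235.1], [28.5, 35.9], 77.0]
key (2, 0) seat [604.9 151.7] zt 60.8 H [[604.7, 151.8], [29.2, 28.0], 76.6] F 1332 [[604.9, 152.3], [27.8, 44.1], 77.0] all [[604.8, 151.9], [29.3, 44.0], 77.2]
key (2, 1) seat [621.1 219.8] zt 70.9 H [[621.2, 219.6], [27.9, 28.4], 2.7] F 1129 [[621.1, 219.6], [27.6, 44.0], 2.2] all [[621.8, 220.5], [29.5, 45.7], 3.6]
shift [ 0.0709 -0.     -0.0094] turn -16.2
```

Emit:
drive_tool --series '[[[0,0,0],0,0.055],[[0,0,0],0,0.055],[[0,0,0],0,0.055],[[0,0,-0.035],0,0.055],[[0.01,0,-0.06],-4,0.055],[[0.05,0,-0.06],-10,0.055],[[0.071,0,-0.055],-16,0.055],[[0.071,0,-0.045],-16,0.055],[[0.071,0,-0.03],-16,0.055],[[0.071,0,-0.018],-16,0.055],[[0.071,0,-0.0105],-16,0.055],[[0.071,0,-0.0105],-16,0.055],[[0.071,0,-0.0105],-16,0.02],[[0.071,0,-0.0105],-16,0.02],[[0.071,0,-0.0105],-16,0.02],[[0.071,0,-0.0105],-16,0.02],[[0.071,0,-0.0105],-16,0.02],[[0.071,0,-0.0105],-16,0.02]]'

```text
time_s: 32.8
position: [0.6216, 0.2196, 0.0498]
tool_rot: [[0.999, 0.045, 0.002], [0.045, -0.999, 0.0], [0.002, -0.0, -1.0]]
ft_force: [0.5, 0.2, 6.8]
grip_width: 0.0268
gripper_force: 60.5
```

Run:
```python
from h import *
held(); look("key"); go(*seat("key",2,1),.0385,76.6)
```

```text
held [0.6215 0.2196 0.0498] yaw 2.6 ztop -0.0211 head x [-0.0134  0.0142] y [-0.0133  0.0133] foot x max 0.0146 ((11.34604549407959, -0.25631141662597656), (43.04545974731445, 6.624947547912598), 89.48873138427734)
key (0, 0) empty [0.4687 0.1842]
key (0, 1) empty [0.4849 0.2523]
key (1, 0) empty [0.5368 0.168 ]
key (1, 1) seat [553. 236.] zt 39.7 H [[566.0, 230.9], [7.6, 20.3], 2.6] F 0 None all [[569.0, 229.8], [22.8, 10.2], 75.6]
key (2, 0) seat [604.9 151.7] zt 60.1 H [[615.3, 149.1], [29.5, 10.7], 67.1] F 871 [[615.0, 145.7], [31.8, 48.8], 6.0] all [[615.0, 145.7], [31.8, 48.8], 6.0]
key (2, 1) seat [621.1 219.8] zt 70.7 H [[621.9, 219.8], [28.5, 28.0], 2.5] F 570 [[632.8, 220.3], [7.2, 43.1], 3.4] all [[622.0, 219.8], [28.7, 43.0], 2.5]
shift [-0.0005 -0.0002  0.0113] turn -74.0
```

Emit:
drive_tool --series '[[[-0.0005,0,-0.003],0,0.02],[[-0.0005,0,-0.003],-8.5,0.02],[[-0.0005,0,-0.003],-17,0.02],[[-0.0005,0,-0.003],-25.5,0.02],[[-0.0005,0,-0.003],-34,0.02],[[-0.0005,0,-0.003],-42.5,0.02],[[-0.0005,0,-0.003],-51,0.02],[[-0.0005,0,-0.003],-59.5,0.02],[[-0.0005,0,-0.003],-68,0.02],[[-0.0005,0,-0.003],-74,0.02],[[-0.0005,0,-0.003],-74,0.02],[[-0.0005,0,0.001],-74,0.02],[[-0.0005,0,0.004],-74,0.02],[[-0.0005,0,0.007],-74,0.02],[[-0.0005,0,0.0095],-74,0.02],[[-0.0005,0,0.0095],-74,0.02]]'

```text
time_s: 34.5
position: [0.6205, 0.2195, 0.0399]
tool_rot: [[0.232, 0.973, -0.0], [0.973, -0.232, -0.0], [-0.0, 0.0, -1.0]]
ft_force: [-2.5, -0.6, 2.6]
grip_width: 0.0268
gripper_force: 60.1
```

Run:
```python
from h import *
held(); look("key")
```

```text
held [0.6205 0.2195 0.0399] yaw 76.6 ztop -0.0211 head x [-0.014   0.0134] y [-0.0122  0.0143] foot x max 0.0142 ((10.704574584960938, 0.9909915924072266), (43.600433349609375, 7.236295223236084), 88.56321716308594)
key (0, 0) empty [0.4687 0.1842]
key (0, 1) seat [484.9 252.3] zt 60.4 H [[484.9, 254.2], [28.5, 30.0], 75.1] F 831 [[485.1, 254.6], [27.8, 45.2], 74.6] all [[483.2, 254.7], [28.6, 48.8], 75.1]
key (1, 0) seat [536.8 168. ] zt 59.8 H [[548.5, 176.2], [10.1, 3.9], 16.7] F 77 [[539.5, 175.8], [5.4, 29.8], 48.5] all [[542.4, 179.0], [13.9, 30.0], 48.5]
key (1, 1) seat [553. 236.] zt 60.6 H [[559.4, 235.1], [28.2, 42.7], 76.0] F 1081 [[548.7, 237.9], [28.5, 53.3], 75.3] all [[551.4, 237.2], [28.6, 59.0], 75.5]
key (2, 0) seat [604.9 151.7] zt 34.8 H [[607.8, 165.1], [2.6, 41.8], 77.2] F 0 None all [[607.9, 165.1], [2.6, 41.9], 77.2]
key (2, 1) seat [621.1 219.8] zt 60.8 H [[621.2, 218.8], [28.8, 28.2], 76.0] F 592 [[624.0, 229.5], [6.8, 43.7], 77.8] all [[621.4, 218.9], [28.9, 43.6], 76.0]
```

Emit:
drive_tool --series '[[[0,0,0],0,0.055],[[0,0,0],0,0.055],[[0,0,0],0,0.055],[[0,0,-0.03],0,0.055],[[0,0,-0.07],0,0.055],[[0,0,-0.11],0,0.055],[[-0.01,-0.04,-0.14],8,0.055],[[-0.02,-0.08,-0.16],16,0.055],[[-0.03,-0.12,-0.17],24,0.055],[[-0.04,-0.16,-0.17],32,0.055],[[-0.046,-0.2,-0.17],40,0.055],[[-0.046,-0.24,-0.17],48,0.055],[[-0.046,-0.24,-0.17],56,0.055],[[-0.046,-0.24,-0.17],64,0.055],[[-0.046,-0.24,-0.17],72,0.055],[[-0.046,-0.24,-0.17],80,0.055],[[-0.046,-0.24,-0.17],88,0.055],[[-0.046,-0.24,-0.17],90,0.055],[[-0.046,-0.24,-0.17],90,0.055]]'

```text
time_s: 36.5
position: [0.3766, 0.2303, 0.2094]
tool_rot: [[0.973, -0.232, 0.0], [-0.232, -0.973, 0.0], [0.0, -0.0, -1.0]]
ft_force: [-0.0, -0.2, -0.6]
grip_width: 0.0549
gripper_force: 0.0
```

```bash
cat >> h.py <<'E'
def toplook(name):
    d=shot("top"); P=cloud(d); q=cv2.cvtColor(d["img"],cv2.COLOR_RGB2HSV)
    m=((q[...,0]<25)&(q[...,0]>8)&(q[...,1]>150)&(q[...,2]>60)).astype(np.uint8)
    n,L,st,ce=cv2.connectedComponentsWithStats(m); c=0
    for i in range(1,n):
        if st[i,4]>60:
            z=P[L==i]; zt=np.percentile(z[:,2],85); top=z[abs(z[:,2]-zt)<.005]; p=np.median(top,0)
            e=min((np.hypot(*(seat(pl,a,b)-p[:2])),pl,a,b) for pl in PL for a in range(3) for b in range(2)); c+=1
            print((ce[i]/.64).round(),"zt",zt.round(4),p.round(4),e[1:],round(e[0]*1000,1))
    print(c,"cores",env.observe()["time_s"])
    cv2.imwrite(f"pics/{name}.png",cv2.resize(d["img"][...,::-1],(800,600),interpolation=cv2.INTER_CUBIC))
E
python3 - <<'E'
from h import *
toplook("top1")
E
```

```text
[502. 308.] zt 0.0607 [ 0.6126 -0.228   0.0594] ('ring', 2, 0) 1.4
[212. 317.] zt 0.0605 [0.6196 0.2173 0.0592] ('key', 2, 1) 2.9
[459. 323.] zt 0.0606 [ 0.5933 -0.1603  0.0593] ('ring', 2, 1) 1.9
[255. 326.] zt 0.0605 [0.6041 0.1513 0.0593] ('key', 2, 0) 0.9
[200. 362.] zt 0.0608 [0.5508 0.2341 0.0594] ('key', 1, 1) 2.9
[475. 365.] zt 0.0606 [ 0.5261 -0.1806  0.0598] ('ring', 1, 1) 1.1
[244. 370.] zt 0.0606 [0.5352 0.168  0.0595] ('key', 1, 0) 1.6
[534. 394.] zt 0.0614 [ 0.4771 -0.2669  0.0601] ('ring', 0, 0) 1.6
[187. 408.] zt 0.0606 [0.4837 0.2521 0.0592] ('key', 0, 1) 1.2
[490. 410.] zt 0.061 [ 0.4579 -0.1989  0.0596] ('ring', 0, 1) 2.0
10 cores 36.55
```

View pics/top1.png

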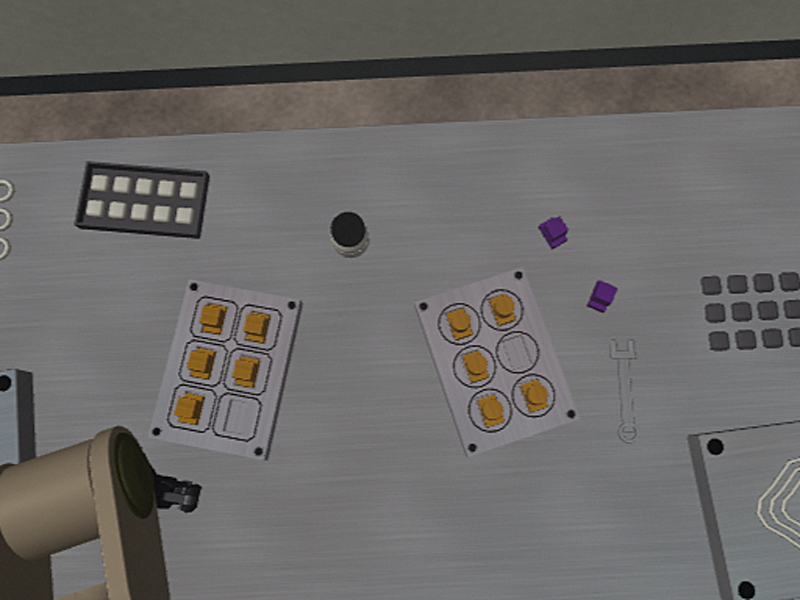

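The top view shows all five squares home in the left mould (around 187–257, 317–408) and all five rounds home in the right mould (459–534, 308–410). Every head top is at 60–61 mm. The jar (348,232) and wrench (625,390) haven't moved. Handing in.

```bash
python3 -c "
from rig import env
print(env.close_job())"
```

```text
the job is handed in; nothing more can be done
None
```

The job is handed in: all five round cores are fully home in the ring mould and all five square cores in the key mould, with the jar and wrench where they were (last checked at about 36.5 s; the hand-in returned no verdict).

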